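# Set the key safe's gated selector lever to blue

## Robot

A 6-joint arm with a two-finger parallel gripper is mounted at the origin on the work surface. World frame = base frame: x ahead of the robot, y to its left, z up, the work surface at z = 0. Lengths are in mm, angles in rad, forces in N, time in s.
With the tool pointing down it reaches from about 275 to 750 mm from the base axis. Payload 10.2 kg.
Tool frame: the origin (TCP) lies midway between the tips of the shut fingers; the grasp point (between the pads) lies 19 mm behind it (ctrl.hold_point_z is the distance from the TCP to the grasp point, in mm); z points along the fingers, y is the direction in which the jaws open and shut (so a half turn about z gives the same grasp; the last joint's range is limited). The gripper opens to 85 mm and grips with 20 to 120 N. Pads are 22 mm wide; open, the fingers measure 114 mm over their backs; the gripper's body (76 mm by 85 mm) begins 54 mm behind the grasp point. The pads swing forward as they close: fully open they stand 13 mm farther back than shut.
Start: joints at [-1.432, 0.313, 1.498, -0, 1.331, -0.223], TCP at [185.816, -491.023, 231.294] pointing down, gripper open.
Joint ranges: [-2.94, 2.94], [-0.97, 2.17], [0.19, 2.56], [-1.23, 4.37], [0.02, 3.11], [-2.88, 2.88]. Speed limits (rad/s): [2.39, 2.39, 3.01, 3.14, 3.14, 3.14].

## Interface

Orientations are given as a unit quaternion [w, x, y, z].
In Python, from rig import ctrl, capture, get_calibration, ticket, search_frame, outline_of gives the robot as it stands. The module is installed in compiled form; this text tells all that it offers.
- The arm moves only by the tool servo_tool, never from a script. Its argument "motion" is a list of rows, each an object with "dr": the turn, a rotation vector about the tool's x, y, z in units of 10 degrees (1.0 is 10 degrees), a list of three; "delta_pos": the shift along the tool's x, y, z in units of 50 mm (1.0 is 50 mm), a list of three; "hand": the opening, from 0 (shut) to 1 (fully open). In form: [{"dr": [ax, ay, az], "delta_pos": [x, y, z], "hand": hand}, ...]. A call has 1 to 20 rows; each row shifts and turns the pose as measured when the row begins, along the tool's axes as they then stand; what a row does not reach is not made up. A row lasts 1/8 s, in which the tool goes at most 62.5 mm and 10.7 degrees, less where a joint would pass 70% of its speed; a pose out of reach is approached as far as the arm can. A call is refused whole if a number of a shift passes 1 or a number of a turn 1, either way. A call with a gripper value outside its range is refused whole. The fingers move at their own pace and stop on an object; "squeeze" is the grip in N (left out, the last holds). Time passes only in rows, so rows that do not move let the fingers close. It gives the time, the measured TCP pose, the force and the opening at its end, in the units of the state.
- ctrl.sense(): the state, without advancing time (a new reading comes with each control period).
- capture(name): name is "scene" or "top" or "wrist"; returns (picture, depth): 400x640x3 uint8, red, green, blue; 400x640 float32, mm along the optical axis (not along the pixel's ray), 0 where there is no reading.
- get_calibration(name): a dict with "camera_matrix" (3x3 intrinsics, pixels), "distortion" ([k1, k2, p1, p2, k3] as OpenCV has them; the pictures are not rectified), "T" (4x4, takes a point from camera to world coordinates). Camera axes: x right, y down, z forward; pixel columns grow to the right and rows downward; lengths in mm; the calibration is good to about 2 mm. A picture is of the moment at which its call begins: read the wrist's pose just before it. get_calibration takes no time and is no camera call; for the wrist camera it gives the pose at the moment of the call.
- ticket.finish_job(): hands the job in, once; it reports no verdict.
Trained networks look in the newest picture that a camera, given by its name, has taken for a name from the list of things; names that differ only in an ending like _2 or _b are one class to them, and where a whole thing is asked for, a point or a joint stands for the part that bears it (a point fixed in the world has none). Each returns a list of dicts, best first, with "score" (0 to 1); they miss things now and then, are a little off and sometimes report something else, mostly with a low value. They report only what shows in the picture. A call takes as long as a camera call.
- search_frame(camera, label): "bbox" ([left, top, right, bottom] in pixels, round what is visible of it).
- outline_of(camera, label): "pixels" (400x640 bool, what is visible of it) and "bbox" ([left, top, right, bottom] in pixels, round what is visible of it).
The state is a dict: "time_s": time; "joints": joint angles; "dq": joint speeds; "tau": joint torques, N m; "eef_pos": TCP position; "ee_rot": TCP orientation; "force": force on the tool from outside, world axes, zero at the start; "wrist_torque": the same for the moment, N m; "grip_width": opening from 0.0 (shut) to 1.0 (fully open).
Only numpy, scipy, OpenCV 4.12 (cv2) and the standard library are available. Lean on these libraries where they do the work, as an engineer would, in place of code of your own. Each camera call takes 0.05 s, during which the arm holds its last target.

## Task

Release the blue key drawer: with a fingertip, gently push the selector lever on top of the grey key safe through its H-shaped gate until it is fully home in the slot that points at the blue marker, without letting it go into the yellow slot on the way. Leave everything else on the console where it is.

Things in the scene. Friction and masses are not known exactly. Their poses are not given: they have to be found in the camera images.
- key_safe: Fixed grey steel key safe, 220 x 220 x 100 mm high, turned by a yaw. Origin: centre of its underside, on the console. Its x points from the drawer front (robot side) to its back, y to its left, z up. Its flat top has an H-shaped gate in the middle: a left (y +18 mm) and a right (y -18 mm) column along x, each 27 mm either way, joined at x = 0 by one cross channel along y. Four slots in all.
- lever_pivot (a point): Centre about which the lever tilts, inside the safe on its vertical centre line, 25 mm above the console, 75 mm below the top of the gate. Axes parallel to the key safe's. The safe's top carries only the gate trim (2 mm high), four markers and the thimble.
- knob_center (a point): Centre of the lever's black cylindrical knob, 30 mm diameter, 60 mm long along the lever, 135 mm from the pivot (knob from 105 to 165 mm; below it a bare 10 mm stem). With cross angle c and fore angle f it lies from the pivot, in the safe's axes, at (135 sin f, -135 cos f sin c, 135 cos f cos c) mm. The knob's top is at most 190 mm above the console.
- lever_cross (a joint): Sideways tilt of the lever, rad: 0 upright, positive to the safe's right (-y); stops at -0.24 (left column) and +0.24 (right column). Changes sides only while lever_fore is within about 0.05 of 0 (in the cross channel). No spring: the lever stays where it is left and takes about 2 to 3 N at the knob to move. Starts in the left column.
- lever_fore (a joint): Tilt of the lever along its column, rad: 0 in the cross channel, positive towards the safe's back (+x); stops at -0.28 (near slots, fully home) and +0.28 (far slots, fully home). Leaves the channel only while lever_cross is within about 0.05 of either stop. Starts anywhere along the left column.
- mark_blue: Blue round marker stud, 22 mm diameter, 5 mm high, fixed on the safe's top beyond the end of the slot it names. Origin under its centre. Blue always names a right-column slot: the far one if it is at x = +70, y = -34 mm in the safe's frame, the near one if at x = -70, y = -34 mm.
- mark_yellow: Yellow marker stud like the blue one; it names the other slot of the right column.
- mark_red: Red marker stud, names one of the two slots of the left column (y = +34 mm).
- mark_white: White marker stud, names the other slot of the left column.
- thimble: Steel thimble, 19 mm diameter, 23 mm high, loose, standing on the safe's top near its left front corner. Origin under its centre. Bystander.
- bowl: Pale green ceramic bowl, 110 mm diameter, 50 mm high, loose on the round wooden tray (310 mm diameter, 26 mm high). Origin under its centre. Bystander.
- key_ring: Stainless ring, 38 mm diameter, with two keys, lying flat on the tray, about 83 mm long, 4 mm thick. Origin at the ring's centre. Bystander.
- coin_box: Black plastic coin box with twist cap, 52 mm diameter, 44 mm high, on the tray. Origin under its centre. Bystander.
- phone_stand: Clear acrylic phone stand, 80 x 75 x 101 mm high, loose on the console to the right of the safe. Origin under its centre. Bystander.
- glasses_case: Brown glasses case, 60 x 155 x 36 mm high, loose on the console behind the safe. Origin under its centre. Bystander.

How it is judged (in metres and radians):
On the way:
1. the lever has been pushed across the channel to the right column (value of joint lever_cross above 0.17 rad), for 0.05 s.
At the end, for the whole second after the job is handed in: the lever rests in the right column, at least 0.24 rad along it (stop at 0.28 rad) to the side where the blue marker is (value of joint lever_cross above 0.17 rad and ((x of mark_blue in the frame of key_safe above 0 m and value of joint lever_fore above 0.24 rad) or (x of mark_blue in the frame of key_safe below 0 m and value of joint lever_fore below -0.24 rad)) and velocity of joint lever_cross between -0.05 and 0.05 rad/s and velocity of joint lever_fore between -0.05 and 0.05 rad/s); the robot touches nothing.
It fails at once if the lever goes more than 0.16 rad into the yellow slot (value of joint lever_cross above 0.12 rad and ((x of mark_yellow in the frame of key_safe above 0 m and value of joint lever_fore above 0.16 rad) or (x of mark_yellow in the frame of key_safe below 0 m and value of joint lever_fore below -0.16 rad))).
It fails at once if the lever is forced (over 40 N from the fingers) (contact force between the fingers and lever_fore above 40 N).
It fails at once if a bystander (thimble, bowl, key ring, coin box, phone stand, glasses case) is shifted, lifted or knocked over 15 mm (distance of any of bowl, key_ring, coin_box, thimble, phone_stand, glasses_case from where it was at the start of the episode above 0.015 m).
It also fails if it takes over 48 s, if anything falls off the work surface, if the arm or the gripper's body presses on something with over 40 N, if the wrist force passes 120 N, or if a joint passes its speed limit or range.

## Working session

There is one attempt and no reset: what is moved stays moved. The work goes in short steps, Python scripts to look and compute and a tool call to move; the robot and the scene stay as the last step left them, time stands still between calls to the robot, and variables do not carry over. Pictures are saved under pics/ and viewed, and the job is handed in when it is done.

Besides the shell and the picture viewer there is one more tool, called after "Request:" as a command line: name --argument value ..., lists and objects as JSON in quotes. servo_tool: Moves the arm, as the interface text tells. Its arguments: {"type":"object","properties":{"motion":{"type":"array"},"squeeze":{"type":"number"}},"required":["motion"]}

```bash
mkdir -p pics; python3 - <<'E'
from rig import ctrl,capture,get_calibration,search_frame
import cv2,numpy as np
print(ctrl.sense())
for n in ("scene","top"):
    p,d=capture(n); cv2.imwrite(f"pics/{n}0.png",p[:,:,::-1]); np.save(f"{n}_d.npy",d)
    np.save(f"{n}_p.npy",p)
    c=get_calibration(n); print(n,np.round(c["camera_matrix"],1).tolist(),c["distortion"],np.round(c["T"],3).tolist())
E
```

```text
{'time_s': 0.0, 'joints': array([-1.43240235e+00,  3.13474884e-01,  1.49844560e+00,  2.79052994e-05,
        1.33099002e+00, -2.23352352e-01]), 'dq': array([-0.00046491, -0.00019422, -0.00080666, -0.00129601,  0.00092131,
       -0.00116926]), 'tau': array([-1.20981902e-03, -4.12269759e+01, -2.59738719e+01, -2.22146587e-04,
        4.20605953e-03, -9.22429450e-06]), 'eef_pos': array([ 185.78425664, -490.75557632,  230.7191335 ]), 'ee_rot': array([-6.57760103e-04,  9.83687379e-01,  1.79885256e-01,  4.15213625e-05]), 'force': array([ 0.05847   , -0.11917075,  0.06727664]), 'wrist_torque': array([ 0.04701521, -0.00720301,  0.0322916 ]), 'grip_width': 0.9970679758003302}
scene [[472.6, 0.0, 321.5], [0.0, 472.6, 200.7], [0.0, 0.0, 1.0]] [-0.00315423  0.          0.          0.          0.        ] [[-0.807, 0.491, -0.327, 1012.612], [0.59, 0.678, -0.438, 542.321], [0.007, -0.547, -0.837, 1179.36], [0.0, 0.0, 0.0, 1.0]]
top [[419.6, 0.0, 320.2], [0.0, 419.6, 192.1], [0.0, 0.0, 1.0]] [0.0147254 0.        0.        0.        0.       ] [[-0.027, -0.995, 0.101, 450.364], [-1.0, 0.027, 0.001, -14.438], [-0.003, -0.101, -0.995, 1546.707], [0.0, 0.0, 0.0, 1.0]]
```

View pics/scene0.png

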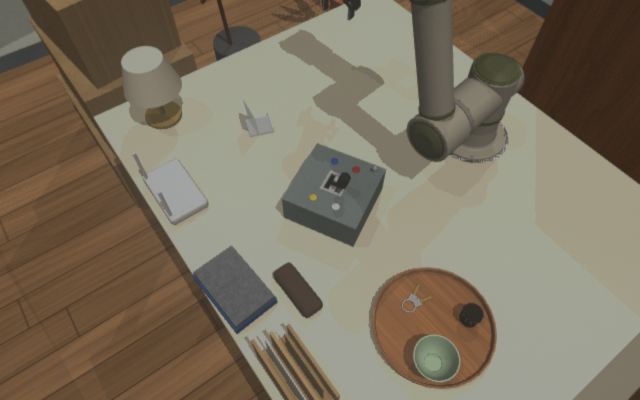

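View pics/top0.png

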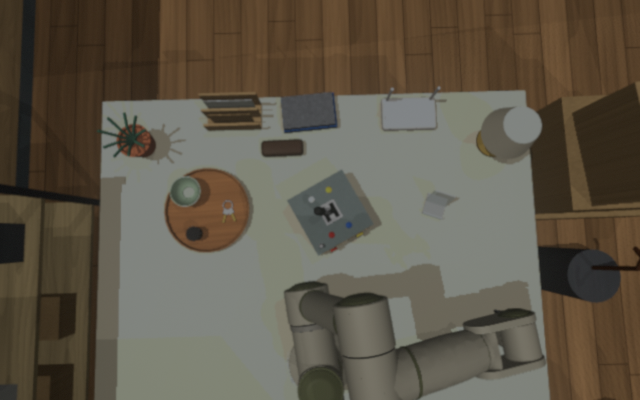

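```bash
cat > h.py <<'E'
import numpy as np,cv2
from rig import ctrl,capture,get_calibration,search_frame,outline_of
def rays(cam,uv):
    c=get_calibration(cam); uv=np.asarray(uv,float).reshape(-1,1,2)
    n=cv2.undistortPoints(uv,np.array(c["camera_matrix"]),np.array(c["distortion"])).reshape(-1,2)
    T=np.array(c["T"]); d=np.c_[n,np.ones(len(n))]@T[:3,:3].T
    return T[:3,3],d
def onplane(cam,uv,z):
    o,d=rays(cam,uv); return o+d*((z-o[2])/d[:,2])[:,None]
def cloud(cam,mask,d):
    v,u=np.nonzero(mask&(d>0)); o,r=rays(cam,np.c_[u,v]); return o+r*d[v,u][:,None]
def proj(cam,P):
    c=get_calibration(cam);T=np.linalg.inv(np.array(c["T"]))
    return cv2.projectPoints(np.asarray(P,float).reshape(-1,3),cv2.Rodrigues(T[:3,:3])[0],T[:3,3],np.array(c["camera_matrix"]),np.array(c["distortion"]))[0].reshape(-1,2)
E
python3 - <<'E'
from h import *
zs=dict(key_safe=None,knob_center=None,mark_blue=105,mark_yellow=105,mark_red=105,mark_white=105,thimble=123)
for cam in("top","scene"):
    d=np.load(cam+"_d.npy")
    for l,z in zs.items():
        r=outline_of(cam,l)
        for q in r[:2]:
            m=q["pixels"]; v,u=np.nonzero(m)
            s=f"{cam} {l} {q['score']:.2f} {np.round(q['bbox'])} n={len(u)}"
            C=cloud(cam,m,d)
            if len(C): s+=f" med{np.round(np.median(C,0),1)} z95 {np.percentile(C[:,2],95):.0f}"
            if z: s+=f" pl{np.round(onplane(cam,[[u.mean(),v.mean()]],z)[0],1)}"
            print(s)
            if l in("key_safe","knob_center"): np.save(f"{cam}_{l}.npy",m); break
E
```

```text
top key_safe 0.65 [289. 170. 371. 256.] n=3960 med[524.3 -47.2  99.8] z95 106
top mark_yellow 0.67 [186. 228. 202. 245.] n=218 med[465.5 439.5  55.5] z95 61 pl[465.5 423.2 105. ]
top thimble 0.66 [184. 227. 204. 246.] n=247 med[465.3 439.7  54.5] z95 61 pl[465.  417.3 123. ]
top thimble 0.32 [289. 173. 377. 255.] n=4011 med[523.9 -48.3  99.8] z95 106 pl[522.8 -47.1 123. ]
scene key_safe 0.85 [284. 145. 389. 243.] n=6663 med[550.7 -22.  100.4] z95 106
scene knob_center 0.73 [334. 172. 354. 193.] n=162 med[534.2  -5.1 177.5] z95 188
scene mark_blue 0.44 [339. 172. 352. 194.] n=202 med[532.2  -6.7 170.3] z95 187 pl[506.9 -38.  105. ]
scene mark_red 0.37 [351. 170. 362. 173.] n=40 med[449.7 -48.9 105.4] z95 110 pl[449.2 -49.6 105. ]
scene mark_white 0.38 [331. 203. 340. 210.] n=42 med[573.3  15.3 105.4] z95 109 pl[573.2  15.  105. ]
scene mark_white 0.34 [352. 167. 359. 172.] n=28 med[449.5 -48.7 106.2] z95 110 pl[448.6 -49.3 105. ]
scene thimble 0.51 [372. 168. 379. 174.] n=41 med[415.2 -11.9 113.8] z95 125 pl[418.8  -7.5 123. ]
scene thimble 0.32 [458. 304. 480. 328.] n=427 med[471.4 440.4  56.4] z95 61 pl[503.4 446.5 123. ]
```

```bash
python3 - <<'E'
from h import *
import itertools
for cam in("top","scene"):
    p=np.load(cam+"_p.npy"); d=np.load(cam+"_d.npy")
    m=np.load(cam+"_key_safe.npy"); m=cv2.dilate(cv2.morphologyEx(m.astype(np.uint8),cv2.MORPH_CLOSE,np.ones((15,15))),np.ones((3,3)))>0
    hsv=cv2.cvtColor(p,cv2.COLOR_RGB2HSV).astype(int); H,S,V=hsv[...,0],hsv[...,1],hsv[...,2]
    ms=dict(blue=(abs(H-115)<14)&(S>110)&(V>50),yellow=(abs(H-26)<8)&(S>120)&(V>110),red=((H<8)|(H>172))&(S>110),white=(S<45)&(V>150))
    loc=dict(blue=(-70,-34),yellow=(70,-34),red=(-70,34),white=(70,34)); A=[];B=[]
    for k,mm in ms.items():
        n,lab,st,ce=cv2.connectedComponentsWithStats((mm&m).astype(np.uint8))
        for i in range(1,n):
            if st[i,4]>6:
                w=onplane(cam,[ce[i]],105)[0]; print(cam,k,st[i,4],np.round(ce[i],1),np.round(w,1))
    # knob dark cloud
    P=cloud(cam,m,d); P=P[(P[:,2]>125)]
    print("high pts",len(P),np.round(P.mean(0),1),np.round(P.min(0)),np.round(P.max(0)))
    top=cloud(cam,m,d); top=top[abs(top[:,2]-100)<4]
    print("top rect",cv2.minAreaRect(top[:,:2].astype(np.float32)), np.median(top[:,2]))
    u,v=(330,200) if cam=="top" else (335,190)
    cv2.imwrite(f"pics/{cam}_z.png",cv2.resize(p[v-60:v+60,u-60:u+60,::-1],None,fx=5,fy=5,interpolation=cv2.INTER_CUBIC))
E
```

```text
top blue 24 [348.5 224.5] [ 482.6 -107.5  105. ]
top yellow 19 [328.2 189.2] [606.2 -41.3 105. ]
top red 25 [331.  234.4] [450.5 -46.7 105. ]
top red 11 [332.9 249.2] [400.3 -51.6 105. ]
high pts 92 [527.1  -9.1 175.3] [514. -28. 141.] [541.   9. 191.]
top rect ((526.229736328125, -46.02532958984375), (221.5314483642578, 220.24095153808594), 28.29690170288086) 99.9452725476217
scene blue 29 [334.2 160.9] [ 482.2 -108.6  105. ]
scene yellow 35 [312.8 197.2] [604.8 -43.  105. ]
scene red 32 [356.  169.1] [449.6 -48.8 105. ]
scene white 19 [310.8 149.6] [ 512.3 -181.8  105. ]
scene white 17 [326.6 145.2] [ 465.2 -168.2  105. ]
scene white 10 [348.5 153.5] [ 432.1 -105.9  105. ]
scene white 7 [358. 157.] [417.7 -79.6 105. ]
scene white 12 [367.8 160.6] [403.2 -52.9 105. ]
scene white 35 [384.8 172.7] [391.7   9.1 105. ]
scene white 34 [290.9 179.8] [ 620.5 -126.3  105. ]
scene white 29 [335.2 206.1] [572.8  15.9 105. ]
scene white 18 [321.5 234.6] [654.4  65.1 105. ]
high pts 172 [531.1  -5.  169.7] [409. -25. 126.] [544.  11. 190.]
top rect ((526.3616333007812, -47.93096923828125), (225.27810668945312, 222.18553161621094), 28.380136489868164) 101.14779848862372
```

View pics/scene_z.png

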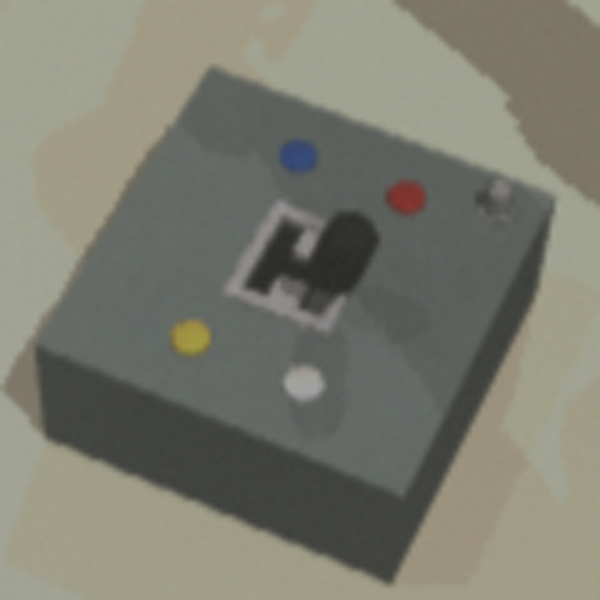

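View pics/top_z.png

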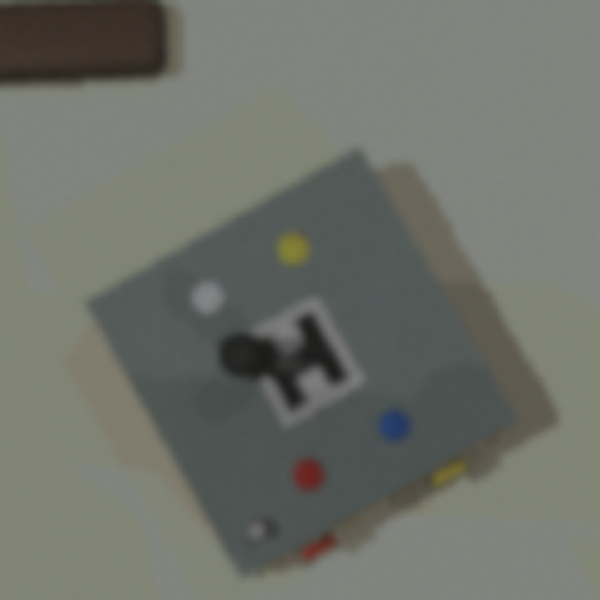

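```bash
cat >> h.py <<'E'
C0=np.array([526.6,-46.5,0.]); YAW=np.deg2rad(28.25)
R=np.array([[np.cos(YAW),-np.sin(YAW),0],[np.sin(YAW),np.cos(YAW),0],[0,0,1]])
def w2l(P): return (np.asarray(P)-C0)@R
def l2w(P): return np.asarray(P)@R.T+C0
def knob(f,c):
    a=np.array([np.sin(f),-np.cos(f)*np.sin(c),np.cos(f)*np.cos(c)])
    u=np.cross(a,[1,0,0]);u/=np.linalg.norm(u);v=np.cross(a,u);t=np.linspace(0,2*np.pi,24)
    ring=15*(np.outer(np.cos(t),u)+np.outer(np.sin(t),v))
    return l2w(np.r_[ring+105*a,ring+165*a]+[0,0,25])
def fit(cam,p,c0=None,excl=None):
    V=p.max(2).astype(int); best=[]
    for c in (np.linspace(-.26,.26,27) if c0 is None else [c0]):
        for f in np.linspace(-.3,.3,61):
            hull=cv2.convexHull(np.round(proj(cam,knob(f,c))*8).astype(np.int32))
            m=np.zeros((400,640),np.uint8); cv2.fillConvexPoly(m,hull,1,shift=3)
            o=cv2.dilate(m,np.ones((7,7)))-cv2.dilate(m,np.ones((3,3)))
            best.append((V[m>0].mean()-0.5*V[o>0].mean(),f,c))
    best.sort(); return [tuple(np.round(b,3)) for b in best[:4]]
def tip():
    s=ctrl.sense(); q=s["ee_rot"]; from scipy.spatial.transform import Rotation as Ro
    M=Ro.from_quat([q[1],q[2],q[3],q[0]]).as_matrix()
    print("t",round(s["time_s"],2),"local tip",np.round(w2l(s["eef_pos"]),1),"F",np.round(s["force"]@R,1),"grip",round(s["grip_width"],2),"toolx ang local",np.round(np.degrees(np.arctan2(M[1,0],M[0,0]))-28.25,2),"z",np.round(M[:,2],3))
E
python3 - <<'E'
from h import *
for cam in("top","scene"):
    p=np.load(cam+"_p.npy"); print(cam,fit(cam,p,-.24),fit(cam,p))
    d=np.load(cam+"_d.npy"); m=np.load("scene_key_safe.npy") if cam=="scene" else np.load("top_key_safe.npy")
    m=cv2.morphologyEx(m.astype(np.uint8),cv2.MORPH_CLOSE,np.ones((15,15)))>0
    P=w2l(cloud(cam,m,d)); P=P[(P[:,2]>125)&(P[:,0]>-60)]
    print(np.round(np.percentile(P,[2,50,98],axis=0)),np.round(P[P[:,2]>180].mean(0),1))
tip()
E
```

```text
top [(np.float64(6.302), np.float64(0.14), np.float64(-0.24)), (np.float64(6.462), np.float64(0.13), np.float64(-0.24)), (np.float64(7.517), np.float64(0.15), np.float64(-0.24)), (np.float64(7.793), np.float64(0.12), np.float64(-0.24))] [(np.float64(5.118), np.float64(0.12), np.float64(-0.22)), (np.float64(5.432), np.float64(0.13), np.float64(-0.22)), (np.float64(5.966), np.float64(0.11), np.float64(-0.22)), (np.float64(6.141), np.float64(0.1), np.float64(-0.2))]
[[  4.  15. 143.]
 [ 18.  33. 179.]
 [ 34.  49. 187.]] [ 19.9  36.1 183.7]Traceback (most recent call last):
  File "<stdin>", line 3, in <module>
  File "h.py", line 28, in fit
    hull=cv2.convexHull(np.round(proj(cam,knob(f,c))*8).astype(np.int32))
                                 ~~~~^^^^^^^^^^^^^^^
  File "h.py", line 13, in proj
    c=get_calibration(cam);T=np.linalg.inv(np.array(c["T"]))
ValueError: time passes only in moves, steps and waits
```

```bash
sed -i 's/^def rays/import functools\nget_calibration=functools.lru_cache(None)(get_calibration)\ndef rays/' h.py
python3 - <<'E'
from h import *
p=np.load("scene_p.npy"); print(fit("scene",p,-.24),fit("scene",p))
tip()
print("target",l2w([70,32,0]))
E
```

```text
[(np.float64(7.114), np.float64(0.17), np.float64(-0.24)), (np.float64(7.937), np.float64(0.16), np.float64(-0.24)), (np.float64(7.944), np.float64(0.18), np.float64(-0.24)), (np.float64(8.223), np.float64(0.15), np.float64(-0.24))] [(np.float64(7.114), np.float64(0.17), np.float64(-0.24)), (np.float64(7.451), np.float64(0.17), np.float64(-0.22)), (np.float64(7.793), np.float64(0.15), np.float64(-0.22)), (np.float64(7.937), np.float64(0.16), np.float64(-0.24))]
t 0.8 local tip [-510.6 -230.3  231.3] F [-0.4  0.7  0.3] grip 1.0 toolx ang local -7.52 z [-0. -0. -1.]
target [573.11612232  14.82088033   0.        ]
```

Request:
servo_tool --motion '[{"dr":[0,0,-0.75],"delta_pos":[0,0,-0.8],"hand":0},{"dr":[0,0,0],"delta_pos":[0.9,-0.4,0],"hand":0},{"dr":[0,0,0],"delta_pos":[0.9,-0.4,0],"hand":0},{"dr":[0,0,0],"delta_pos":[0.9,-0.4,0],"hand":0},{"dr":[0,0,0],"delta_pos":[0.9,-0.4,0],"hand":0},{"dr":[0,0,0],"delta_pos":[0.9,-0.4,0],"hand":0},{"dr":[0,0,0],"delta_pos":[0.9,-0.4,0],"hand":0},{"dr":[0,0,0],"delta_pos":[0.9,-0.4,0],"hand":0},{"dr":[0,0,0],"delta_pos":[0.9,-0.4,0],"hand":0},{"dr":[0,0,0],"delta_pos":[0.9,-0.4,0],"hand":0}]'

```text
time_s: 2.05
eef_pos: [462.9, -131.1, 273.3]
ee_rot: [0.001, 0.97, 0.243, 0.001]
force: [0.1, -0.9, 0.8]
grip_width: -0.002
```

```bash
python3 -c "
from h import *
tip()"
```

```text
t 2.05 local tip [-96.2 -44.4 273.3] F [-0.3 -0.9  0.8] grip -0.0 toolx ang local -0.12 z [ 0.003 -0.002 -1.   ]
```

Request:
servo_tool --motion '[{"dr":[0,0,0],"delta_pos":[0.9,-0.4,0],"hand":0},{"dr":[0,0,0],"delta_pos":[0.9,-0.4,0],"hand":0},{"dr":[0,0,0],"delta_pos":[0.9,-0.4,0],"hand":0},{"dr":[0,0,0],"delta_pos":[0.8,-0.35,0],"hand":0},{"dr":[0,0,0],"delta_pos":[0,0,0],"hand":0},{"dr":[0,0,0],"delta_pos":[0,0,0],"hand":0}]'

```text
time_s: 2.8
eef_pos: [584.8, 27.9, 272.8]
ee_rot: [0.001, 0.97, 0.245, 0.001]
force: [0.4, -0.2, 0.3]
grip_width: -0.003
```

```bash
python3 -c "
from h import *
tip()
for n in ('wrist','scene'):
  p,d=capture(n); cv2.imwrite('pics/%s1.png'%n,p[:,:,::-1])
"
```

```text
t 2.8 local tip [ 86.4  38.  272.8] F [ 0.3 -0.3  0.3] grip -0.0 toolx ang local 0.12 z [ 0.003 -0.002 -1.   ]
```

View pics/wrist1.png

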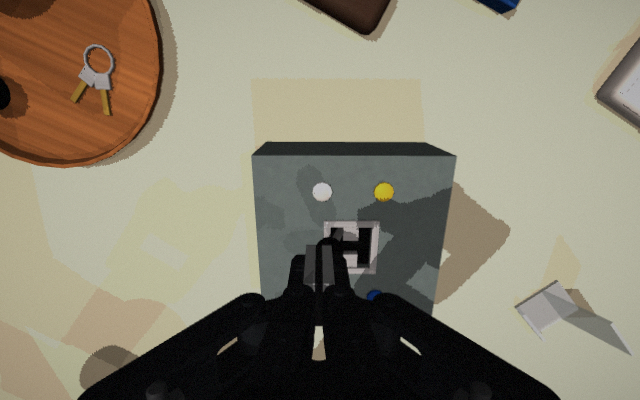

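View pics/scene1.png

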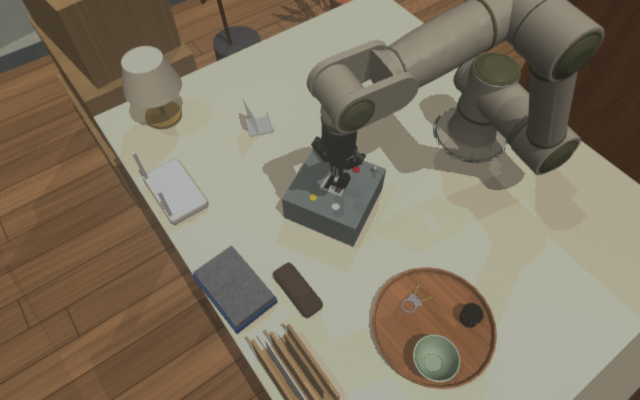

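```bash
python3 -c "
from h import *
s=ctrl.sense()['eef_pos']
print(proj('scene',[s]),proj('wrist',[s]), proj('wrist',l2w([[70,-34,105],[70,34,105],[25,32,180]])))
T=get_calibration('wrist')['T'];print(w2l(np.array(T)[:3,3]))
"
```

```text
[[336.30611806 173.93147943]] [[319.59670385 258.60053801]] [[383.99494518 191.9431211 ]
 [321.89403787 191.9229904 ]
 [325.00222064 264.63937417]]
[170.35293562  38.83621227 415.78573791]
```

Request:
servo_tool --motion '[{"dr":[0,0,0],"delta_pos":[0,0.12,0.7],"hand":0},{"dr":[0,0,0],"delta_pos":[0,0,0.7],"hand":0},{"dr":[0,0,0],"delta_pos":[0,0,0.7],"hand":0},{"dr":[0,0,0],"delta_pos":[0,0,0.2],"hand":0},{"dr":[0,0,0],"delta_pos":[0,0,0],"hand":0}]'

```text
time_s: 3.52
eef_pos: [587.6, 17.4, 158.3]
ee_rot: [0.003, 0.97, 0.242, 0.004]
force: [-0.1, -0.1, 0.8]
grip_width: -0.004
```

```bash
python3 -c "
from h import *
tip()
for n in ('wrist',):
  p,d=capture(n); cv2.imwrite('pics/%s2.png'%n,p[:,:,::-1])
"
```

```text
t 3.52 local tip [ 83.9  27.4 158.3] F [-0.2 -0.1  0.8] grip -0.0 toolx ang local -0.28 z [ 0.008 -0.003 -1.   ]
```

View pics/wrist2.png

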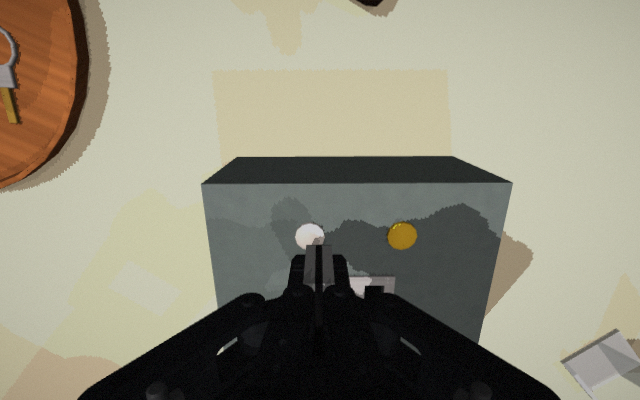

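Request:
servo_tool --motion '[{"dr":[0,0,0],"delta_pos":[0,-0.1,0.3],"hand":0},{"dr":[0,0,0],"delta_pos":[-0.3,0,0],"hand":0},{"dr":[0,0,0],"delta_pos":[-0.2,0,0],"hand":0},{"dr":[0,0,0],"delta_pos":[-0.1,0,0],"hand":0},{"dr":[0,0,0],"delta_pos":[-0.1,0,0],"hand":0}]'

```text
time_s: 4.2
eef_pos: [554.5, 5.6, 144.3]
ee_rot: [0.004, 0.97, 0.242, 0.006]
force: [-0.4, 0.3, 0.8]
grip_width: -0.0
```

```bash
python3 -c "
from h import *
tip()"
```

```text
t 4.2 local tip [ 49.2  32.7 144.3] F [-0.2  0.5  0.8] grip -0.0 toolx ang local -0.24 z [ 0.014 -0.004 -1.   ]
```

Request:
servo_tool --motion '[{"dr":[0,-0.08,0],"delta_pos":[-0.1,0,0],"hand":0},{"dr":[0,0,0],"delta_pos":[-0.1,0,0],"hand":0},{"dr":[0,0,0],"delta_pos":[-0.1,0,0],"hand":0}]'

```text
time_s: 4.58
eef_pos: [541.6, -1.5, 145.1]
ee_rot: [0.006, 0.97, 0.242, 0.001]
force: [1.8, 1.6, 1.4]
grip_width: 0.001
```

```bash
python3 -c "
from h import *
tip()"
```

```text
t 4.58 local tip [ 34.5  32.6 145.1] F [2.3 0.6 1.4] grip 0.0 toolx ang local -0.25 z [ 0.004 -0.011 -1.   ]
```

Request:
servo_tool --motion '[{"dr":[0,0,0],"delta_pos":[-0.1,0,0],"hand":0},{"dr":[0,0,0],"delta_pos":[-0.06,0,0],"hand":0},{"dr":[0,0,0],"delta_pos":[0,0,0],"hand":0}]'

```text
time_s: 4.95
eef_pos: [534.0, -5.6, 145.3]
ee_rot: [0.006, 0.97, 0.242, 0.001]
force: [1.7, 1.5, 0.5]
grip_width: 0.003
```

```bash
python3 -c "
from h import *
tip()
for n in ('top','scene','wrist'):
  p,d=capture(n); cv2.imwrite('pics/%s3.png'%n,p[:,:,::-1])
  np.save(n+'_p3.npy',p)
  if n=='scene': print(fit(n,p,-.24))
p=cv2.imread('pics/scene3.png')[130:250,275:395];cv2.imwrite('pics/scene3z.png',cv2.resize(p,None,fx=5,fy=5,interpolation=2))
"
```

```text
t 4.95 local tip [ 25.9  32.5 145.3] F [2.2 0.5 0.5] grip 0.0 toolx ang local -0.26 z [ 0.005 -0.011 -1.   ]
[(np.float64(15.867), np.float64(-0.3), np.float64(-0.24)), (np.float64(15.946), np.float64(-0.27), np.float64(-0.24)), (np.float64(16.08), np.float64(-0.23), np.float64(-0.24)), (np.float64(16.172), np.float64(-0.24), np.float64(-0.24))]
```

View pics/scene3z.png

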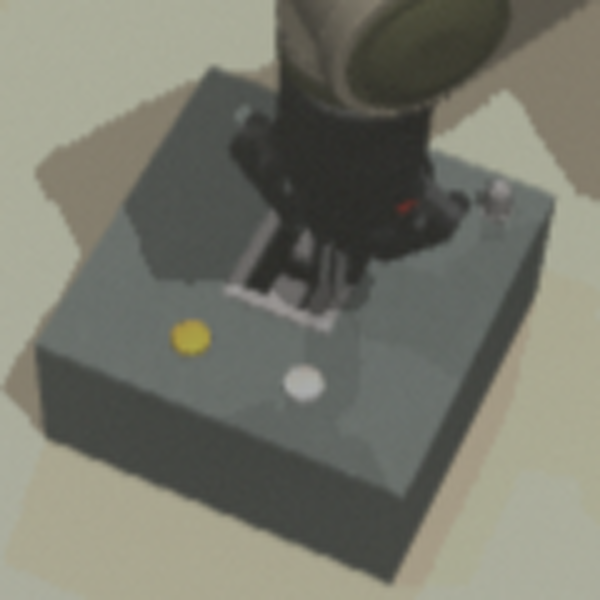

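View pics/wrist3.png

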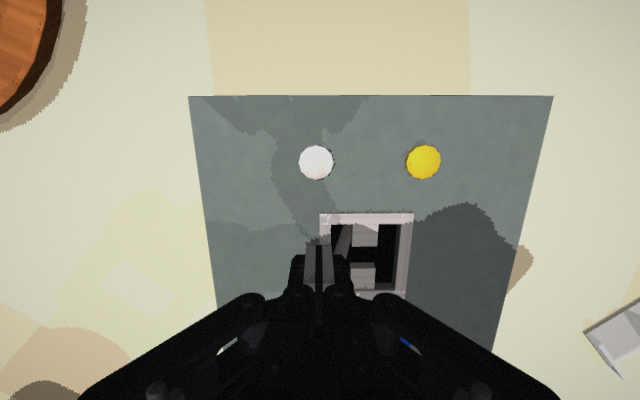

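Request:
servo_tool --motion '[{"dr":[0,0,0],"delta_pos":[0.4,0,0],"hand":0},{"dr":[0,0,0],"delta_pos":[0,0,-0.9],"hand":0},{"dr":[0,0,0],"delta_pos":[0,0,-0.9],"hand":0},{"dr":[-0.06,0,0],"delta_pos":[0,-0.8,-0.3],"hand":0},{"dr":[0,0,0],"delta_pos":[-0.4,-0.6,0],"hand":0},{"dr":[0,0,0],"delta_pos":[0,0,0],"hand":0}]'

```text
time_s: 5.85
eef_pos: [498.6, 58.1, 250.0]
ee_rot: [0.01, 0.97, 0.242, -0.002]
force: [0.5, -0.5, 0.4]
grip_width: -0.0
```

```bash
python3 -c "
from h import *
tip()
for n in ('scene','wrist'):
  p,d=capture(n); cv2.imwrite('pics/%s4.png'%n,p[:,:,::-1])
  print(n,fit(n,p,-.24),fit(n,p))
p=cv2.imread('pics/scene4.png')[130:250,275:395];cv2.imwrite('pics/scene4z.png',cv2.resize(p,None,fx=5,fy=5,interpolation=2))
"
```

```text
t 5.85 local tip [ 24.8 105.4 250. ] F [ 0.2 -0.7  0.4] grip -0.0 toolx ang local -0.29 z [ 0.    -0.022 -1.   ]
scene [(np.float64(12.379), np.float64(0.03), np.float64(-0.24)), (np.float64(12.48), np.float64(0.04), np.float64(-0.24)), (np.float64(12.527), np.float64(0.01), np.float64(-0.24)), (np.float64(12.548), np.float64(0.02), np.float64(-0.24))] [(np.float64(12.249), np.float64(0.05), np.float64(-0.22)), (np.float64(12.264), np.float64(0.03), np.float64(-0.22)), (np.float64(12.379), np.float64(0.03), np.float64(-0.24)), (np.float64(12.388), np.float64(0.04), np.float64(-0.22))]
wrist [(np.float64(-19.122), np.float64(0.03), np.float64(-0.24)), (np.float64(-18.627), np.float64(0.02), np.float64(-0.24)), (np.float64(-18.219), np.float64(0.04), np.float64(-0.24)), (np.float64(-17.162), np.float64(0.01), np.float64(-0.24))] [(np.float64(-19.122), np.float64(0.03), np.float64(-0.24)), (np.float64(-18.627), np.float64(0.02), np.float64(-0.24)), (np.float64(-18.219), np.float64(0.04), np.float64(-0.24)), (np.float64(-17.162), np.float64(0.01), np.float64(-0.24))]
```

View pics/scene4z.png

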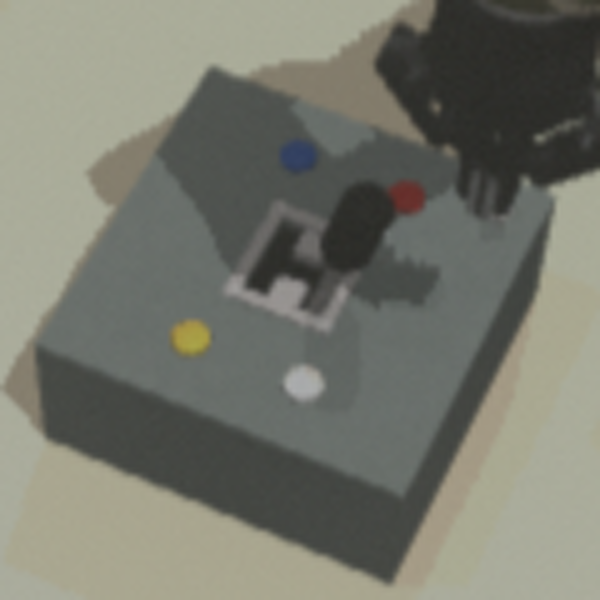

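View pics/wrist4.png

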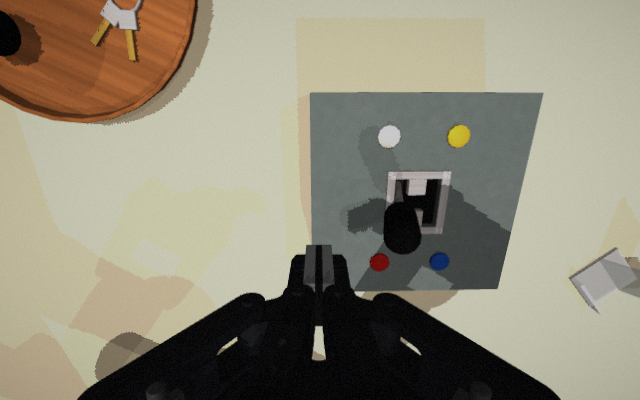

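Request:
servo_tool --motion '[{"dr":[0.13,0,0.03],"delta_pos":[-0.4,0,0.3],"hand":0},{"dr":[0,0,0],"delta_pos":[0,0.1,0.7],"hand":0},{"dr":[0,0,0],"delta_pos":[0,0,0.7],"hand":0},{"dr":[0,0,0],"delta_pos":[0,0,0.25],"hand":0},{"dr":[0,0,0],"delta_pos":[0,0,0],"hand":0}]'

```text
time_s: 6.58
eef_pos: [486.2, 39.3, 149.1]
ee_rot: [-0.0, 0.972, 0.237, -0.006]
force: [0.4, 0.2, 0.6]
grip_width: 0.0
```

```bash
python3 -c "
from h import *
tip()"
```

```text
t 6.58 local tip [  5.1  94.7 149.1] F [ 0.4 -0.   0.6] grip 0.0 toolx ang local -0.87 z [-0.011 -0.002 -1.   ]
```

Request:
servo_tool --motion '[{"dr":[0,0.06,-0.09],"delta_pos":[-0.04,0.15,0.12],"hand":0},{"dr":[0,0,0],"delta_pos":[0,0.15,0],"hand":0},{"dr":[0,0,0],"delta_pos":[0,0.12,0],"hand":0},{"dr":[0,0,0],"delta_pos":[0,0.12,0],"hand":0},{"dr":[0,0,0],"delta_pos":[0,0.12,0],"hand":0}]'

```text
time_s: 7.2
eef_pos: [503.2, 7.7, 147.0]
ee_rot: [-0.001, 0.97, 0.244, 0.002]
force: [-1.6, 2.6, 1.5]
grip_width: -0.003
```

```bash
python3 -c "
from h import *
tip()"
```

```text
t 7.2 local tip [  5.   58.9 147. ] F [-0.2  3.1  1.5] grip -0.0 toolx ang local 0.03 z [ 0.004  0.002 -1.   ]
```

Request:
servo_tool --motion '[{"dr":[0,0,0],"delta_pos":[0,0.12,0.04],"hand":0},{"dr":[0,0,0],"delta_pos":[0,0.12,0.04],"hand":0},{"dr":[0,0,0],"delta_pos":[0,0.12,0],"hand":0},{"dr":[0,0,0],"delta_pos":[0,0.12,0],"hand":0}]'

```text
time_s: 7.7
eef_pos: [518.1, -14.2, 148.9]
ee_rot: [0.001, 0.97, 0.245, 0.007]
force: [-2.5, 1.6, 2.8]
grip_width: -0.001
```

```bash
python3 -c "
from h import *
tip()
for n in ('wrist','scene'):
  p,d=capture(n); cv2.imwrite('pics/%s5.png'%n,p[:,:,::-1])
  print(n,fit(n,p))
"
```

```text
t 7.7 local tip [  7.8  32.5 148.9] F [-1.5  2.6  2.8] grip -0.0 toolx ang local 0.08 z [ 0.015  0.001 -1.   ]
wrist [(np.float64(-8.322), np.float64(0.06), np.float64(-0.06)), (np.float64(-7.826), np.float64(0.07), np.float64(-0.06)), (np.float64(-7.193), np.float64(0.1), np.float64(-0.08)), (np.float64(-6.349), np.float64(0.11), np.float64(-0.08))]
scene [(np.float64(15.456), np.float64(0.09), np.float64(-0.08)), (np.float64(15.472), np.float64(0.1), np.float64(-0.08)), (np.float64(15.634), np.float64(0.08), np.float64(-0.08)), (np.float64(15.883), np.float64(0.09), np.float64(-0.06))]
```

View pics/wrist5.png

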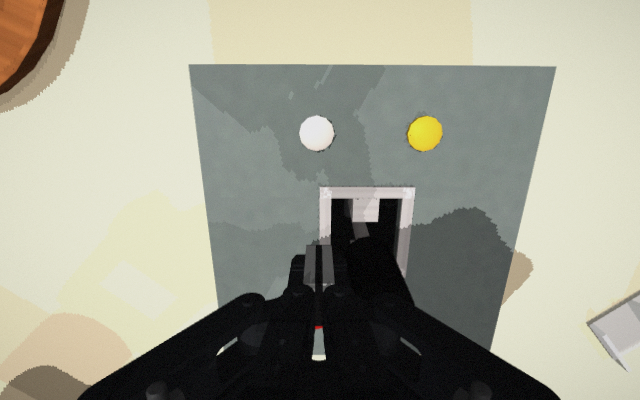

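Request:
servo_tool --motion '[{"dr":[0,-0.08,0],"delta_pos":[-0.06,0.12,0.1],"hand":0},{"dr":[0,0,0],"delta_pos":[-0.06,0.12,0.06],"hand":0},{"dr":[0,0,0],"delta_pos":[-0.04,0.12,0.04],"hand":0}]'

```text
time_s: 8.18
eef_pos: [525.8, -35.3, 146.4]
ee_rot: [0.008, 0.969, 0.245, 0.009]
force: [1.0, 2.2, 2.3]
grip_width: 0.003
```

```bash
python3 -c "
from h import *
tip()
for n in ('wrist',):
  p,d=capture(n); cv2.imwrite('pics/%s6.png'%n,p[:,:,::-1])
  print(n,fit(n,p))
"
```

```text
t 8.18 local tip [  4.6  10.2 146.4] F [1.9 1.5 2.3] grip 0.0 toolx ang local 0.11 z [ 0.022 -0.011 -1.   ]
wrist [(np.float64(-9.515), np.float64(-0.02), np.float64(0.14)), (np.float64(-9.15), np.float64(0.04), np.float64(0.1)), (np.float64(-8.849), np.float64(0.03), np.float64(0.1)), (np.float64(-8.686), np.float64(0.07), np.float64(0.08))]
```

Request:
servo_tool --motion '[{"dr":[0.06,-0.12,0],"delta_pos":[-0.06,0.12,0.06],"hand":0},{"dr":[0,0,0],"delta_pos":[-0.03,0.1,0.04],"hand":0}]'

```text
time_s: 8.48
eef_pos: [528.6, -48.1, 142.5]
ee_rot: [0.006, 0.97, 0.245, -0.001]
force: [0.2, 1.2, 2.3]
grip_width: 0.0
```

```bash
python3 -c "
from h import *
tip()
for n in ('wrist',):
  p,d=capture(n); cv2.imwrite('pics/%s7.png'%n,p[:,:,::-1])
  print(n,fit(n,p))
"
```

```text
t 8.47 local tip [  1.   -2.4 142.5] F [0.7 1.  2.3] grip 0.0 toolx ang local 0.09 z [ 0.002 -0.013 -1.   ]
wrist [(np.float64(-11.833), np.float64(0.03), np.float64(0.2)), (np.float64(-11.253), np.float64(0.0), np.float64(0.22)), (np.float64(-11.243), np.float64(0.02), np.float64(0.2)), (np.float64(-10.407), np.float64(-0.02), np.float64(0.24))]
```

View pics/wrist7.png

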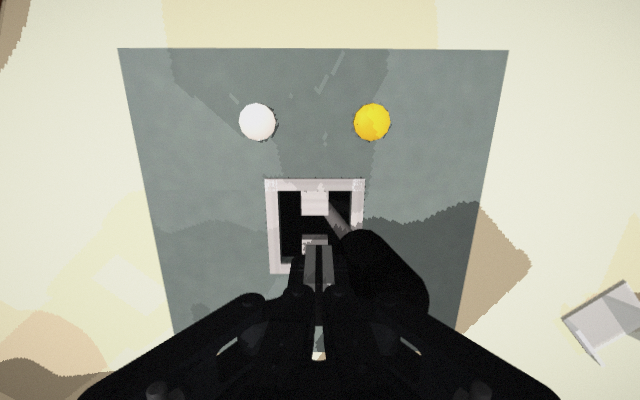

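Request:
servo_tool --motion '[{"dr":[0.06,0,0],"delta_pos":[-0.03,0.08,0],"hand":0},{"dr":[0,0,0],"delta_pos":[-0.02,0.05,0],"hand":0}]'

```text
time_s: 8.78
eef_pos: [528.8, -54.3, 141.5]
ee_rot: [-0.001, 0.97, 0.245, -0.003]
force: [-1.4, 6.6, 4.2]
grip_width: 0.002
```

```bash
python3 -c "
from h import *
tip()
for n in ('wrist',):
  p,d=capture(n); cv2.imwrite('pics/%s8.png'%n,p[:,:,::-1])
  print(n,fit(n,p))
"
```

```text
t 8.78 local tip [ -1.8  -7.9 141.5] F [1.9 6.5 4.2] grip 0.0 toolx ang local 0.08 z [-0.006  0.    -1.   ]
wrist [(np.float64(-11.432), np.float64(-0.03), np.float64(0.26)), (np.float64(-11.155), np.float64(-0.01), np.float64(0.24)), (np.float64(-10.77), np.float64(0.02), np.float64(0.22)), (np.float64(-10.098), np.float64(0.0), np.float64(0.24))]
```

Request:
servo_tool --motion '[{"dr":[0,0,0],"delta_pos":[0,-0.4,0],"hand":0},{"dr":[0,0,0],"delta_pos":[0,0,-0.8],"hand":0},{"dr":[0,0,0],"delta_pos":[0,0,-0.8],"hand":0},{"dr":[0,0,0],"delta_pos":[0.7,0,0],"hand":0},{"dr":[0,0,0],"delta_pos":[0.4,0.5,0],"hand":0},{"dr":[0,0,0],"delta_pos":[0,0.4,0],"hand":0},{"dr":[0,0,0],"delta_pos":[0,0,0],"hand":0}]'

```text
time_s: 9.7
eef_pos: [586.0, -47.8, 219.1]
ee_rot: [-0.003, 0.969, 0.245, -0.009]
force: [-0.3, 0.7, 0.1]
grip_width: -0.003
```

```bash
python3 -c "
from h import *
tip()
for n in ('wrist','scene','top'):
  p,d=capture(n); cv2.imwrite('pics/%s9.png'%n,p[:,:,::-1])
  print(n,fit(n,p)[:3],fit(n,p,.24)[:3])
p=cv2.imread('pics/scene9.png')[130:250,275:395];cv2.imwrite('pics/scene9z.png',cv2.resize(p,None,fx=5,fy=5,interpolation=2))
"
```

```text
t 9.7 local tip [ 51.8 -29.3 219.1] F [0.  0.7 0.1] grip -0.0 toolx ang local 0.11 z [-0.018  0.001 -1.   ]
wrist [(np.float64(-7.85), np.float64(-0.3), np.float64(0.06)), (np.float64(-7.82), np.float64(-0.29), np.float64(0.06)), (np.float64(-7.363), np.float64(-0.28), np.float64(0.06))] [(np.float64(9.07), np.float64(0.0), np.float64(0.24)), (np.float64(9.318), np.float64(0.01), np.float64(0.24)), (np.float64(9.386), np.float64(-0.01), np.float64(0.24))]
scene [(np.float64(12.797), np.float64(-0.03), np.float64(0.26)), (np.float64(13.07), np.float64(-0.04), np.float64(0.26)), (np.float64(13.485), np.float64(-0.04), np.float64(0.24))] [(np.float64(13.485), np.float64(-0.04), np.float64(0.24)), (np.float64(13.625), np.float64(-0.03), np.float64(0.24)), (np.float64(13.716), np.float64(0.0), np.float64(0.24))]
top [(np.float64(5.095), np.float64(0.05), np.float64(0.22)), (np.float64(5.321), np.float64(0.03), np.float64(0.22)), (np.float64(5.728), np.float64(0.03), np.float64(0.18))] [(np.float64(6.151), np.float64(0.04), np.float64(0.24)), (np.float64(6.21), np.float64(0.02), np.float64(0.24)), (np.float64(6.628), np.float64(0.08), np.float64(0.24))]
```

View pics/wrist9.png

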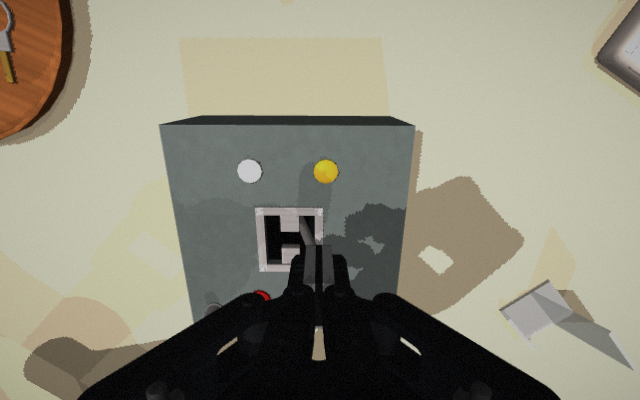

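View pics/scene9z.png

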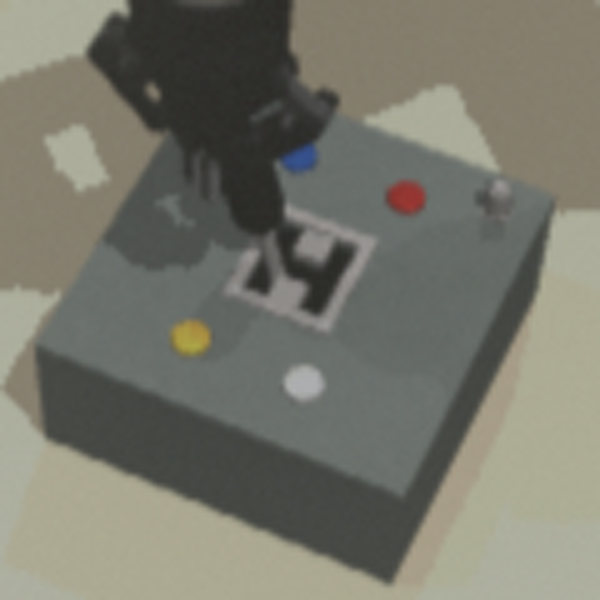

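Request:
servo_tool --motion '[{"dr":[0,0.1,0],"delta_pos":[0.1,0.08,0.4],"hand":0},{"dr":[0,0,0],"delta_pos":[0,0,0.7],"hand":0},{"dr":[0,0,0],"delta_pos":[0,0,0.3],"hand":0},{"dr":[0,0,0],"delta_pos":[0,0,0],"hand":0}]'

```text
time_s: 10.35
eef_pos: [590.6, -46.0, 150.1]
ee_rot: [-0.004, 0.969, 0.246, 0.002]
force: [-1.4, 0.3, 0.2]
grip_width: 0.002
```

```bash
python3 -c "
from h import *
tip()"
```

```text
t 10.35 local tip [ 56.6 -29.9 150.1] F [-1.1  0.9  0.2] grip 0.0 toolx ang local 0.22 z [ 0.001  0.009 -1.   ]
```

Request:
servo_tool --motion '[{"dr":[0,0,0],"delta_pos":[-0.2,0.04,0.15],"hand":0},{"dr":[0,0,0],"delta_pos":[-0.2,0,0],"hand":0},{"dr":[0,0,0],"delta_pos":[-0.12,0,0],"hand":0},{"dr":[0,0,0],"delta_pos":[-0.12,0,0],"hand":0},{"dr":[0,0,0],"delta_pos":[-0.12,0,0],"hand":0}]'

```text
time_s: 10.98
eef_pos: [557.3, -67.4, 145.2]
ee_rot: [-0.003, 0.969, 0.246, 0.004]
force: [1.4, 1.7, 0.0]
grip_width: 0.002
```

```bash
python3 -c "
from h import *
tip()"
```

```text
t 10.97 local tip [ 17.2 -32.9 145.2] F [2.  0.8 0. ] grip 0.0 toolx ang local 0.21 z [ 0.007  0.008 -1.   ]
```

Request:
servo_tool --motion '[{"dr":[0,-0.03,0],"delta_pos":[-0.12,0,0.04],"hand":0},{"dr":[0,0,0],"delta_pos":[-0.12,0,0.03],"hand":0},{"dr":[0,0,0],"delta_pos":[-0.1,0,0.03],"hand":0}]'

```text
time_s: 11.35
eef_pos: [542.2, -76.0, 140.7]
ee_rot: [-0.002, 0.969, 0.246, 0.003]
force: [2.4, 1.5, 3.4]
grip_width: -0.002
```

```bash
python3 -c "
from h import *
tip()
for n in ('wrist',):
  p,d=capture(n); cv2.imwrite('pics/%s10.png'%n,p[:,:,::-1])
  print(n,fit(n,p,.24)[:3])
"
```

```text
t 11.35 local tip [ -0.2 -33.3 140.7] F [2.8 0.2 3.4] grip -0.0 toolx ang local 0.22 z [ 0.005  0.005 -1.   ]
wrist [(np.float64(0.388), np.float64(-0.29), np.float64(0.24)), (np.float64(0.406), np.float64(-0.28), np.float64(0.24)), (np.float64(0.526), np.float64(-0.27), np.float64(0.24))]
```

View pics/wrist10.png

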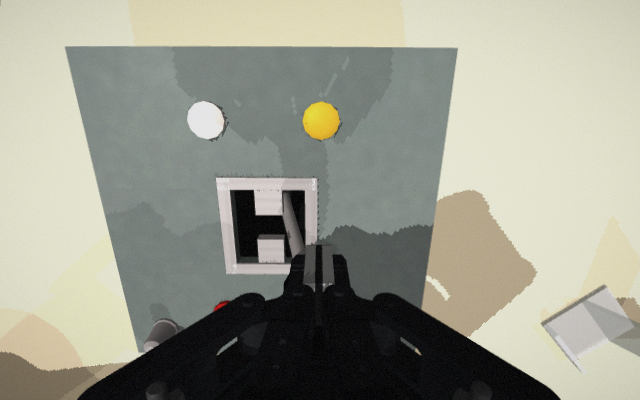

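Expected stop near x ≈ -7; continue in small steps, watching the force.

Request:
servo_tool --motion '[{"dr":[0,0,0],"delta_pos":[-0.08,0,0],"hand":0},{"dr":[0,0,0],"delta_pos":[-0.06,0,0],"hand":0}]'

```text
time_s: 11.65
eef_pos: [534.9, -79.5, 139.9]
ee_rot: [-0.002, 0.969, 0.246, 0.002]
force: [2.1, 2.1, -1.0]
grip_width: -0.002
```

```bash
python3 -c "
from h import *
tip()"
```

```text
t 11.65 local tip [ -8.3 -33.  139.9] F [ 2.9  0.9 -1. ] grip -0.0 toolx ang local 0.21 z [ 0.003  0.005 -1.   ]
```

Request:
servo_tool --motion '[{"dr":[0,0,0],"delta_pos":[-0.06,0,0],"hand":0}]'

```text
time_s: 11.78
eef_pos: [532.2, -80.8, 139.7]
ee_rot: [-0.002, 0.969, 0.246, 0.002]
force: [4.4, 3.8, -2.5]
grip_width: 0.003
```

```bash
python3 -c "
from h import *
tip()"
```

```text
t 11.78 local tip [-11.3 -32.8 139.7] F [ 5.7  1.3 -2.5] grip 0.0 toolx ang local 0.21 z [ 0.003  0.006 -1.   ]
```

Request:
servo_tool --motion '[{"dr":[0,0,0],"delta_pos":[-0.05,0,0],"hand":0}]'

```text
time_s: 11.9
eef_pos: [530.4, -81.6, 139.5]
ee_rot: [-0.003, 0.969, 0.246, 0.003]
force: [7.6, 5.5, -3.0]
grip_width: 0.001
```

```bash
python3 -c "
from h import *
tip()"
```

```text
t 11.9 local tip [-13.3 -32.7 139.5] F [ 9.3  1.3 -3. ] grip 0.0 toolx ang local 0.19 z [ 0.005  0.007 -1.   ]
```

Request:
servo_tool --motion '[{"dr":[0,0,0],"delta_pos":[0.6,0,0],"hand":0},{"dr":[0,0,0],"delta_pos":[0.3,0,-0.6],"hand":0},{"dr":[0,0,0],"delta_pos":[0,0,-0.9],"hand":0},{"dr":[0,0,0],"delta_pos":[0,-0.9,-0.6],"hand":0},{"dr":[0,0,0],"delta_pos":[0,-0.9,0],"hand":0},{"dr":[0,0,0],"delta_pos":[0,-0.9,0],"hand":0},{"dr":[0,0,0],"delta_pos":[0,0,0],"hand":0}]'

```text
time_s: 12.78
eef_pos: [502.1, 59.3, 247.5]
ee_rot: [-0.002, 0.97, 0.245, -0.001]
force: [0.3, -0.5, 0.5]
grip_width: -0.002
```

```bash
python3 -c "
from h import *
tip()
for n in ('wrist','scene','top'):
  p,d=capture(n); cv2.imwrite('pics/%s11.png'%n,p[:,:,::-1])
  print(n,fit(n,p)[:4],fit(n,p,.24)[:3])
p=cv2.imread('pics/scene11.png')[130:250,275:395];cv2.imwrite('pics/scene11z.png',cv2.resize(p,None,fx=5,fy=5,interpolation=2))
"
```

```text
t 12.78 local tip [ 28.5 104.8 247.5] F [-0.  -0.6  0.5] grip -0.0 toolx ang local 0.1 z [-0.003  0.004 -1.   ]
wrist [(np.float64(-31.228), np.float64(-0.29), np.float64(0.26)), (np.float64(-30.857), np.float64(-0.26), np.float64(0.24)), (np.float64(-30.759), np.float64(-0.28), np.float64(0.26)), (np.float64(-30.39), np.float64(-0.27), np.float64(0.24))] [(np.float64(-30.857), np.float64(-0.26), np.float64(0.24)), (np.float64(-30.39), np.float64(-0.27), np.float64(0.24)), (np.float64(-28.557), np.float64(-0.28), np.float64(0.24))]
scene [(np.float64(10.32), np.float64(-0.27), np.float64(0.24)), (np.float64(10.394), np.float64(-0.28), np.float64(0.26)), (np.float64(10.471), np.float64(-0.24), np.float64(0.24)), (np.float64(10.553), np.float64(-0.26), np.float64(0.24))] [(np.float64(10.32), np.float64(-0.27), np.float64(0.24)), (np.float64(10.471), np.float64(-0.24), np.float64(0.24)), (np.float64(10.553), np.float64(-0.26), np.float64(0.24))]
top [(np.float64(5.844), np.float64(-0.24), np.float64(0.22)), (np.float64(5.853), np.float64(-0.25), np.float64(0.22)), (np.float64(5.87), np.float64(-0.26), np.float64(0.22)), (np.float64(5.961), np.float64(-0.24), np.float64(0.2))] [(np.float64(6.274), np.float64(-0.25), np.float64(0.24)), (np.float64(6.622), np.float64(-0.26), np.float64(0.24)), (np.float64(6.746), np.float64(-0.27), np.float64(0.24))]
```

View pics/wrist11.png

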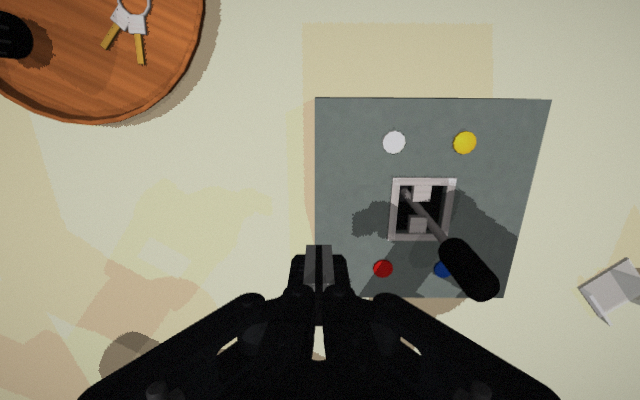

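View pics/scene11z.png

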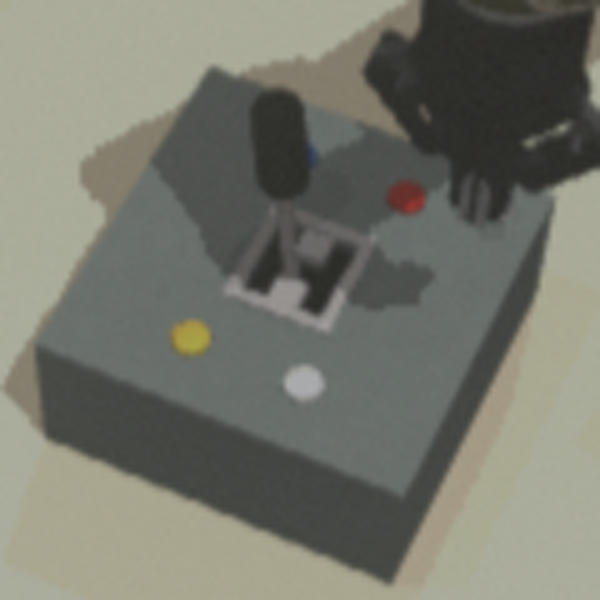

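```bash
python3 -c "
from h import *
p,d=capture('wrist')
V=p.max(2); s=np.zeros((400,640),bool); s[225:310,425:510]=1
m=(V<28)&s
n,lab,st,ce=cv2.connectedComponentsWithStats(m.astype(np.uint8)); i=1+np.argmax(st[1:,4]); m=lab==i; print(st[i],ce[i])
b=[]
for c in np.arange(.19,.28,.01):
  for f in np.arange(-.32,-.2,.005):
    h=cv2.convexHull(np.round(proj('wrist',knob(f,c))*8).astype(np.int32)); q=np.zeros((400,640),np.uint8); cv2.fillConvexPoly(q,h,1,shift=3); q=q>0
    b.append(((q&m).sum()/(q|m).sum(),round(f,3),round(c,3)))
b.sort(reverse=True); print(b[:6])
P=w2l(cloud('wrist',m,d)); print(np.round(np.percentile(P,[2,50,98],axis=0),1)); K=w2l(knob(-.28,.24)); print(K.min(0),K.max(0)); K=w2l(knob(-.24,.24)); print(K.min(0),K.max(0))
"
```

```text
[ 436  238   61   64 2203] [465.87153881 269.61507036]
[(np.float64(0.8440613026819923), np.float64(-0.315), np.float64(0.27)), (np.float64(0.8420850900728248), np.float64(-0.32), np.float64(0.28)), (np.float64(0.840518885921404), np.float64(-0.305), np.float64(0.26)), (np.float64(0.8383761011106856), np.float64(-0.32), np.float64(0.27)), (np.float64(0.8360531309297913), np.float64(-0.3), np.float64(0.26)), (np.float64(0.8351023502653525), np.float64(-0.295), np.float64(0.25))]
[[-50.7 -44.5 130.7]
 [-31.5 -25.6 164.5]
 [-18.9 -13.1 181.5]]
[-59.98090696 -52.26202726 117.67278966] [-14.63511816  -9.41669757 184.40548763]
[-53.75703679 -52.64655161 119.11572975] [-10.42267235  -9.67333709 185.64188747]
```

```bash
python3 -c "
from rig import ticket
print(ticket.finish_job())"
```

```text
the job is handed in; nothing more can be done
None
```

The lever appears to be fully home in the blue slot, the near one of the right column. The job is handed in, and no verdict was reported.

**What I did:** With the shut fingertips I pushed the knob in three stages:
- It went back from about +0.15 rad to the cross channel.
- It crossed the channel to the right-hand stop, where I read 6.5 N.
- It then moved towards the robot until the stop force showed, about 9 N.

The highest force I read between moves was about 10 N.

**Last checks:**
- **Lever position:** The final pictures from three cameras put lever_fore between about -0.25 and -0.29 rad, and lever_cross between about 0.22 and 0.26 rad.
- **Disagreement:** The views differ by a few hundredths of a radian. The top camera reads lowest, at -0.24 to -0.26, and the wrist silhouette reads beyond the stop, at about -0.30. Their spread reaches down to the 0.24 limit. The rise in force and the fingertip position both agree with the -0.28 stop.
- **Yellow slot:** The estimates in the right column before the last push stayed within about 0.05 rad of the channel, apart from one unreliable wrist reading taken with the knob hidden. The lever did not go into the yellow slot.
- **Robot and bystanders:** The arm ended clear of everything, with the tip at 247 mm. I saw no bystander touched, but the gripper hid the thimble in the last scene picture. It was last seen standing in its corner in the wrist picture during the final push.

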